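# Point out the missing bearing

### The arm

A 6-joint arm with a two-finger parallel gripper is mounted at the origin on a cart in front of the work surface, level with it; the furniture and walls round the work are solid. World frame = base frame: x ahead of the robot, y to its left, z up, the work surface at z = 0. Lengths are in m, angles in rad, forces in N, time in s.
With the tool pointing down it reaches from about 0.25 to 0.725 m from the base axis. Payload 4 kg.
Tool frame: the origin (TCP) lies between the finger pads; the fingertips stand arm.tcp_to_tips ahead of it and the grasp point (between the pads) lies 6 mm ahead of it (arm.tcp_to_tips is the distance from the TCP to the fingertips, in m); y points along the fingers, z is the direction in which the jaws open and shut, and the axes are right-handed (so a half turn about y gives the same grasp; the last joint's range is limited). The gripper opens to 85 mm and grips with 20 to 120 N. Pads are 22 mm wide; open, the fingers measure 114 mm over their backs; the gripper's body (76 mm by 85 mm) begins 54 mm behind the grasp point. The pads swing forward as they close: fully open they stand 13 mm farther back than shut.
Start: joints at [1.309, 0.241, 0.005, 1.335, 0, 1.571], TCP at [0.129, 0.483, 0.256] pointing down, gripper open.
Joint ranges: [-2.72, 2.72], [-1.05, 1.87], [-1.09, 1.28], [-1.99, 2.15], [-1.42, 1.44], [-3.14, 3.14]. Speed limits (rad/s): [2.79, 2.79, 3.14, 3.14, 3.14, 3.14].

### API

Orientations are given as a rotation vector (axis times angle).
In Python, from bench import arm gives the robot as it stands. The module is installed in compiled form; this text tells all that it offers.
- The arm moves only by the tool play_rows, never from a script. Its argument "deltas" is a list that holds one entry, the list of rows, each a list of 5 numbers: the closure, from -1 (fully open) to 1 (shut), then the shift along the tool's x, y, z normalised to -1 to 1, where 1 is 400 mm, then the turn about the tool's y normalised to -1 to 1, where 1 is pi/4 rad. A call has 1 to 20 rows; each row shifts and turns the pose as measured when the row begins, along the tool's axes as they then stand; what a row does not reach is not made up. A row lasts 1/8 s, in which the tool goes at most 62.5 mm and 10.7 degrees, less where a joint would pass 70% of its speed; a pose out of reach is approached as far as the arm can. A call with a number of a shift or a turn outside -1 to 1 is refused whole. A call with a gripper value outside its range is refused whole. The fingers move at their own pace and stop on an object; "squeeze" is the grip in N (left out, the last holds). Time passes only in rows, so rows that do not move let the fingers close. It gives the time, the measured TCP pose, the force and the opening at its end, in the units of the state.
- arm.state(): the state, without advancing time (a new reading comes with each control period).
- arm.grab_frame(name): name is "scene" or "top"; returns a dict with "color" (384x512x3 uint8, red, green, blue), "depth" (384x512 float32, m along the optical axis (not along the pixel's ray), 0 where there is no reading), "K" (3x3 intrinsics, pixels), "R" (3x3) and "t" (3): a world point X has camera coordinates R X + t. Camera axes: x right, y down, z forward; pixel columns grow to the right and rows downward; lengths in m; the calibration is good to about 2 mm. A picture is of the moment at which its call begins.
- arm.sign_off(): hands the job in, once; it reports no verdict.
The state is a dict: "t": time; "joints": joint angles; "joint_vel": joint speeds; "tau": joint torques, N m; "eef_pos": TCP position; "orientation": TCP orientation; "force": force on the tool from outside, world axes, zero at the start; "moment": the same for the moment, N m; "opening": finger opening in m.
Only numpy, scipy, OpenCV 4.12 (cv2) and the standard library are available. Lean on these libraries where they do the work, as an engineer would, in place of code of your own. Each camera call takes 0.05 s, during which the arm holds its last target.

### The job

A bearing is missing from the square carrier plate: show a colleague where it goes and which part to fit. Point with the fingertips from just above, a centimetre or two, at the middle of the one empty seat and stay there for two seconds; then raise the hand well clear (20 cm above the table) and point in the same way at the spare ball bearing lying loose on the table, stay two seconds and finish still pointing at it. Touch and move none of the parts or tools, and travel high so that the hand never points closely at anything else.

Things in the scene. Friction and masses are not known exactly. Their poses are not given: they have to be found in the camera images.
- carrier: Square aluminium carrier plate, 120 x 120 x 14 mm, fixed on the table, with a dark screw head (2 mm high) near each corner. Origin at the centre of its underside, z up. Four round bearing seats, 23 mm wide and 5 mm deep, lie at x, y = +-30 mm in its frame; three hold a bearing and one is empty; which one varies.
- empty_seat_mouth (a point): Centre of the mouth of the one empty seat, level with the plate's top (14 mm above the table), z up. The seat is a round pocket 23 mm wide and 5 mm deep with a plain bright metal floor.
- spare_bearing: The spare ball bearing, lying flat and loose on the table away from the plate: 22 mm in diameter, 7 mm high, bore 8 mm, bright rings with a black seal between, same kind as those in the plate. Origin at the centre of its underside (top 7 mm above it), z up.
- seated_bearing_1: A ball bearing, 22 mm in diameter, 7 mm high, bore 8 mm, with a black seal between its bright rings, pressed firmly into one of the four seats of the carrier plate and standing 2 mm proud of it (top 16 mm above the table). Origin at the centre of its underside, z up.
- seated_bearing_2: A ball bearing, 22 mm in diameter, 7 mm high, bore 8 mm, with a black seal between its bright rings, pressed firmly into one of the four seats of the carrier plate and standing 2 mm proud of it (top 16 mm above the table). Origin at the centre of its underside, z up.
- seated_bearing_3: A ball bearing, 22 mm in diameter, 7 mm high, bore 8 mm, with a black seal between its bright rings, pressed firmly into one of the four seats of the carrier plate and standing 2 mm proud of it (top 16 mm above the table). Origin at the centre of its underside, z up.
- spacer: Plain steel spacer ring, no seal, 36 mm across, bore 24 mm, 10 mm high, loose on the table. Origin at the centre of its underside. Not a bearing.
- gear: Printed toothed gear, 53 mm across, 13 mm high, loose on the table. Origin at the centre of its underside.
- knob_part: Printed lobed knob, 37 mm across, 19 mm high, loose on the table. Origin at the centre of its underside.
- bolt: Bolt lying on the table, 50 x 15 x 13 mm. Origin at the centre of its underside.
- marker: Dark marker pen lying near the table's front edge, 132 x 19 x 21 mm. Origin at the centre of the underside.
- driver: Screwdriver lying behind the work, 171 mm long, 26 mm thick. Origin at the centre of its underside.

How it is judged:
By the outcome, as a careful person would: the job done as asked, in the order asked, and still so for the second after the job is handed in, with the robot touching nothing.
It also fails if it takes over 58 s, if anything falls off the work surface, if the arm or the gripper's body presses on something with over 40 N, if the wrist force passes 120 N, or if a joint passes its speed limit or range.

## Working session

There is one attempt and no reset: what is moved stays moved. The work goes in short steps, Python scripts to look and compute and a tool call to move; the robot and the scene stay as the last step left them, time stands still between calls to the robot, and variables do not carry over. Pictures are saved under pics/ and viewed, and the job is handed in when it is done.

Besides the shell and the picture viewer there is one more tool, called as name(argument=value, ...) on one line, values as JSON. play_rows: Moves the arm, as the interface text tells. Its arguments: {"type":"object","properties":{"deltas":{"type":"array","items":{"type":"array","items":{"type":"array","items":{"type":"number"}}}},"squeeze":{"type":"number"}},"required":["deltas"]}

```bash
mkdir -p pics; python3 - <<'E'
from bench import arm
import cv2,numpy as np
print(arm.state(), arm.tcp_to_tips)
for n in("scene","top"):
    f=arm.grab_frame(n); cv2.imwrite(f"pics/{n}0.png",f["color"][:,:,::-1]); np.savez(f"{n}0.npz",**f)
    print(n,f["K"],f["R"],f["t"])
E
```

```text
{'t': 0.0, 'joints': array([1.30896243e+00, 2.41425213e-01, 3.69947869e-03, 1.33518943e+00,
       2.50037476e-05, 1.57082404e+00]), 'joint_vel': array([-0.00164285,  0.00072336,  0.00051453, -0.00190695,  0.00087809,
        0.0017327 ]), 'tau': array([-1.02336141e-04, -3.72318935e+01,  2.52406472e+01,  1.68982957e-02,
       -1.79780704e-05,  3.12345733e-06]), 'eef_pos': array([0.1292674 , 0.48239284, 0.25539735]), 'orientation': array([-1.56310405,  0.20585586, -0.20538124]), 'force': array([-0.77712223,  0.51663447, -0.17693005]), 'moment': array([ 0.01101784, -0.01607825, -0.01859284]), 'opening': 0.08501717967725148} 0.025
scene [[452.29972809   0.         255.05059751]
 [  0.         452.29972809 185.92260445]
 [  0.           0.           1.        ]] [[ 0.85871768 -0.51209364  0.01907992]
 [-0.29943095 -0.53162806 -0.79228323]
 [ 0.41586662  0.6746345  -0.6098551 ]] [-0.46153733  0.18933595  0.81836802]
top [[378.3369554    0.         250.91773426]
 [  0.         378.3369554  187.82391801]
 [  0.           0.           1.        ]] [[ 0.02133266 -0.99976476  0.00391701]
 [-0.99082305 -0.02166458 -0.13341785]
 [ 0.13347132 -0.00103491 -0.99105214]] [-0.02554812  0.51402875  0.91171712]
```

View pics/top0.png

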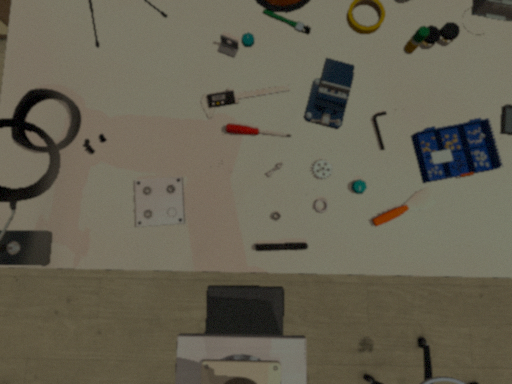

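View pics/scene0.png

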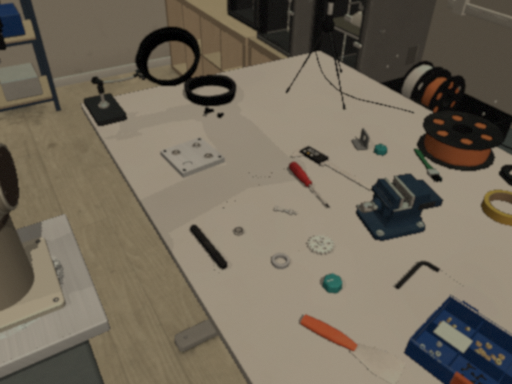

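```bash
cat > h.py <<'E'
import numpy as np
def ray(f,uv,z):
    K,R,t=f["K"],f["R"],f["t"]; d=R.T@np.linalg.inv(K)@np.array([*uv,1.]); c=-R.T@t
    return c+d*(z-c[2])/d[2]
def proj(f,X):
    p=f["K"]@(f["R"]@np.asarray(X,float)+f["t"]); return p[:2]/p[2]
E
python3 - <<'E'
import cv2,numpy as np
from h import *
T=np.load("top0.npz");S=np.load("scene0.npz")
def crop(f,x,y,w,h,s): return cv2.resize(cv2.convertScaleAbs(f["color"][y:y+h,x:x+w,::-1],alpha=1.5),None,fx=s,fy=s,interpolation=cv2.INTER_CUBIC)
a=crop(T,125,168,70,70,5); b=crop(T,260,200,70,35,5)
c=crop(S,155,130,75,50,5); d=crop(S,215,215,90,60,4)
o=np.zeros((600,750,3),np.uint8)
for im,(x,y) in((a,(0,0)),(b,(0,350)),(c,(375,0)),(d,(375,300))):
    o[y:y+im.shape[0],x:x+im.shape[1]]=im[:600-y,:750-x]
cv2.imwrite("pics/crops.png",o)
for uv in((275,216),(320,205),(160,202)): print(uv,ray(T,uv,.007))
for uv in((239,231),(280,261)): print(uv,ray(S,uv,.007))
E
```

```text
(275, 216) [ 0.44704236 -0.07739731  0.007     ]
(320, 205) [ 0.47766417 -0.19226148  0.007     ]
(160, 202) [0.47648256 0.2173505  0.007     ]
(239, 231) [ 0.44834134 -0.08378315  0.007     ]
(280, 261) [ 0.47627732 -0.1970634   0.007     ]
```

View pics/crops.png

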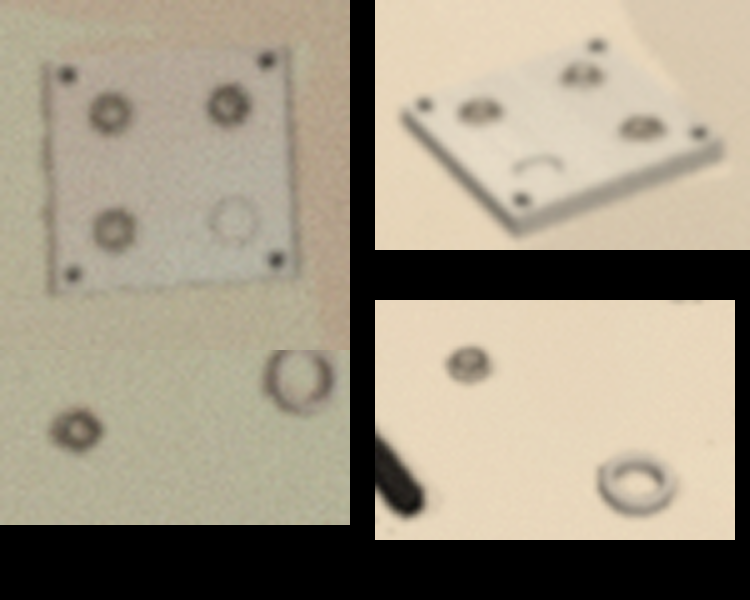

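The top view shows the carrier at about (160,202), with the empty seat near (171.5,212), bearings in the other three seats and a screw at each corner. The loose bearing is at (275,216) and the plain spacer at (320,205). The scene view agrees. Next I'll refine these with blob centroids in both views.

```bash
python3 - <<'E'
import cv2,numpy as np
from h import *
T=np.load("top0.npz");S=np.load("scene0.npz")
def blobs(f,x,y,w,h,dk):
    g=cv2.cvtColor(f["color"],cv2.COLOR_RGB2GRAY).astype(np.float32)[y:y+h,x:x+w]
    bg=cv2.medianBlur(g.astype(np.uint8),21).astype(np.float32) if min(w,h)>30 else np.full_like(g,np.median(g))
    d=np.maximum(bg-g-dk/2,0)
    s=cv2.GaussianBlur(bg-g,(0,0),1.2)
    n,l,st,c=cv2.connectedComponentsWithStats((s>dk).astype(np.uint8))
    r=[]
    for i in range(1,n):
        m=cv2.dilate((l==i).astype(np.uint8),np.ones((3,3)))*d; yy,xx=np.mgrid[:h,:w]
        r.append((round((m*xx).sum()/m.sum()+x,2),round((m*yy).sum()/m.sum()+y,2),st[i,4]))
    return r
for nm,f,a,b in(("top",T,(130,174,60,56),(264,205,22,22)),("scene",S,(155,133,72,50),(227,220,24,22))):
    print(nm,"plate")
    for u,v,n in blobs(f,*a,9): print(u,v,n,ray(f,(u,v),.016).round(4))
    print("spare")
    for u,v,n in blobs(f,*b,9): print(u,v,n,ray(f,(u,v),.007).round(4))
    # expected seat lattice from depth
    for uv in ((172,212),(275,213)): print("depth",f["depth"][uv[1],uv[0]])
E
```

```text
top plate
178.68 179.54 34 [0.5343 0.1706 0.016 ]
136.01 184.36 60 [0.5195 0.2787 0.016 ]
170.34 188.69 93 [0.5102 0.1907 0.016 ]
146.69 190.33 89 [0.5047 0.2506 0.016 ]
183.03 197.92 24 [0.4873 0.1573 0.016 ]
135.7 213.6 112 [0.445  0.2749 0.016 ]
147.66 213.41 84 [0.4461 0.2448 0.016 ]
181.17 219.05 35 [0.4337 0.1596 0.016 ]
spare
274.98 215.69 107 [ 0.4478 -0.0773  0.007 ]
depth 0.9614151
depth 0.96458775
scene plate
196.56 143.41 88 [0.5101 0.256  0.016 ]
187.01 164.6 470 [0.4483 0.1787 0.016 ]
175.6 151.77 67 [0.4463 0.2457 0.016 ]
207.92 155.19 61 [0.5116 0.1912 0.016 ]
190.18 161.89 4 [0.4599 0.1857 0.016 ]
183.82 162.8 1 [0.4446 0.1897 0.016 ]
spare
238.14 230.7 129 [ 0.4472 -0.0821  0.007 ]
depth 0.9946572
depth 0.99900115
```

```bash
cat >> h.py <<'E'
from scipy.spatial.transform import Rotation as Ro
def plan(arm,X):
    s=arm.state(); M=Ro.from_rotvec(s["orientation"]).as_matrix()
    print("t",s["t"],"pos",s["eef_pos"].round(4),"open",s["opening"],"F",s["force"].round(1)); print("tool axes (cols)",M.round(3).tolist())
    print("to go, tool axes, units of 400mm:",(M.T@(np.asarray(X)-s["eef_pos"])/.4).round(4),"joints",s["joints"].round(3))
E
python3 - <<'E'
from bench import arm
from h import *
T=np.load("top0.npz")
print("ring",ray(T,(171.4,211.8),.014))
plan(arm,(.451,.185,.28))
f=T
for (u,v) in((171,212),(275,216),(276,215),(160,200),(300,225)):
    d=f["depth"][v,u]; X=f["R"].T@(np.linalg.inv(f["K"])@[u,v,1]*d-f["t"]); print(u,v,X.round(4))
E
```

```text
ring [0.45158007 0.18551725 0.014     ]
t 0.1 pos [0.1293 0.4825 0.2555] open 0.08512438406976462 F [ 0.  -0.1 -0.4]
tool axes (cols) [[0.966, -0.0, 0.259], [-0.259, -0.002, 0.966], [0.0, -1.0, -0.002]]
to go, tool axes, units of 400mm: [ 0.9694 -0.0603 -0.5102] joints [ 1.309  0.241  0.004  1.335 -0.     1.571]
171 212 [0.4514 0.1877 0.0081]
275 216 [ 0.4473 -0.0777  0.003 ]
276 215 [ 0.45   -0.0803  0.0015]
160 200 [0.4808 0.2157 0.0152]
300 225 [ 0.4258 -0.142   0.001 ]
```

play_rows(deltas=[[[1, 0.03, -0.05, -0.02, 0], [1, 0.09, -0.01, -0.05, 0], [1, 0.09, 0, -0.05, 0], [1, 0.09, 0, -0.05, 0], [1, 0.09, 0, -0.05, 0], [1, 0.09, 0, -0.05, 0], [1, 0.09, 0, -0.05, 0], [1, 0.09, 0, -0.05, 0], [1, 0.09, 0, -0.05, 0], [1, 0.06, 0, -0.03, 0], [1, 0, 0, 0, 0]]], squeeze=20)

```text
t: 1.48
eef_pos: [0.4021, 0.2156, 0.2759]
orientation: [-1.571, 0.208, -0.2]
force: [-0.1, 0.6, -0.0]
opening: 0.0003
```

```bash
python3 - <<'E'
from bench import arm
from h import *
import cv2
plan(arm,(.4516,.185,.28))
for n in("scene","top"):
    f=arm.grab_frame(n); cv2.imwrite(f"pics/{n}1.png",f["color"][:,:,::-1]); np.savez(f"{n}1.npz",**f)
    s=arm.state()["eef_pos"]; print(n,"tcp px",proj(f,s),"tip25",proj(f,s-[0,0,.025]),"tip38",proj(f,s-[0,0,.038]))
E
```

```text
t 1.475 pos [0.4021 0.2156 0.2759] open 0.00027380948831315393 F [-0.1  0.6 -0. ]
tool axes (cols) [[0.967, -0.006, 0.256], [-0.256, -0.01, 0.967], [-0.003, -1.0, -0.011]]
to go, tool axes, units of 400mm: [ 0.1391 -0.0102 -0.0424] joints [ 0.496  0.153 -0.053  1.374 -0.006  0.755]
scene tcp px [150.6671163   61.75015776] tip25 [152.07359495  72.84467272] tip38 [152.78777517  78.47823357]
top tcp px [123.67556113 228.97579193] tip25 [128.0253318  229.31412323] tip38 [130.17038639 229.48096861]
```

View pics/scene1.png

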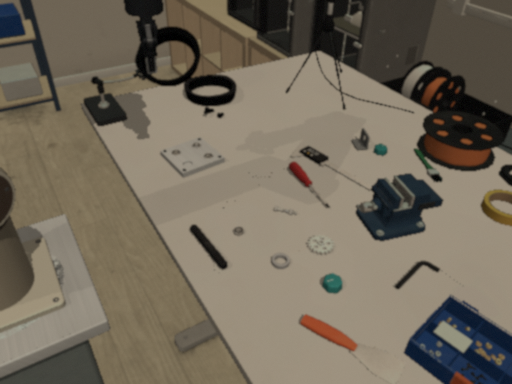

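```bash
python3 - <<'E'
import cv2,numpy as np
f=np.load("scene1.npz"); c=cv2.convertScaleAbs(f["color"][30:105,105:205,::-1],alpha=2.5)
cv2.imwrite("pics/z1.png",cv2.resize(c,None,fx=7,fy=7,interpolation=cv2.INTER_CUBIC))
d=f["depth"]
for v in range(50,90,2): print(v,d[v,142:164:2].round(2))
E
```

```text
50 [1.3  0.93 0.9  0.9  0.9  0.9  0.91 0.91 3.86 3.85 3.87]
52 [1.3  0.95 0.91 0.92 0.92 0.92 0.92 0.92 3.82 3.85 3.88]
54 [1.29 0.94 0.91 0.92 0.92 0.92 0.92 0.92 3.85 3.89 3.85]
56 [1.29 1.29 0.92 0.93 0.93 0.94 0.94 3.85 3.87 3.89 3.86]
58 [1.29 1.3  0.95 0.94 0.94 0.95 0.95 0.95 3.89 3.87 3.92]
60 [1.29 1.3  0.95 0.94 0.95 0.95 0.95 0.96 3.89 3.92 3.9 ]
62 [1.29 1.3  0.96 0.95 0.95 0.95 0.95 0.96 3.91 3.91 3.91]
64 [1.28 1.28 1.3  0.96 0.95 0.96 0.95 0.96 3.91 3.89 3.93]
66 [1.29 1.29 1.3  0.96 0.95 0.95 0.96 0.97 3.92 3.92 3.94]
68 [1.28 1.28 1.29 0.96 0.96 0.96 0.96 0.97 3.88 3.89 3.88]
70 [1.28 1.28 1.28 0.96 0.96 0.96 0.96 0.97 3.88 3.85 3.84]
72 [1.27 1.28 1.27 0.97 0.97 0.97 0.97 0.97 3.79 3.81 3.81]
74 [1.3  1.27 1.27 1.27 1.28 3.79 3.79 3.75 3.78 3.78 3.77]
76 [1.3  1.32 1.28 1.27 1.28 1.27 1.28 3.75 3.74 3.77 3.71]
78 [1.31 1.31 3.71 1.26 1.27 1.27 1.27 1.26 3.71 3.72 3.69]
80 [3.72 3.67 3.69 3.67 1.27 1.26 1.27 1.27 1.26 1.26 1.27]
82 [3.68 3.66 3.66 3.65 3.65 3.69 1.26 1.27 1.26 1.26 1.26]
84 [3.63 3.65 3.62 3.63 3.64 3.63 3.65 3.64 3.63 1.3  1.3 ]
86 [3.58 3.62 3.6  3.59 3.61 3.61 3.59 1.49 1.49 1.49 1.5 ]
88 [3.6  3.56 3.56 1.48 1.48 1.49 1.48 1.48 1.47 1.48 1.48]
```

View pics/z1.png

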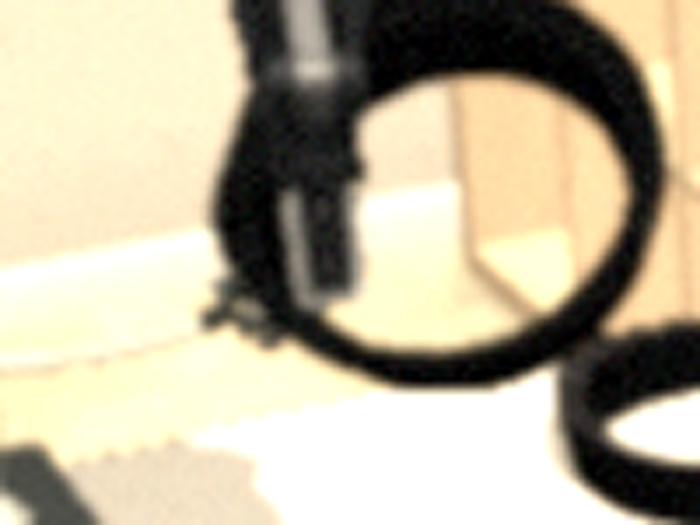

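The shut fingertips end at row 73, which matches tcp_to_tips = 25 mm. I'll target TCP z = 0.054 over the seat (15 mm clearance) and 0.047 over the spare.

play_rows(deltas=[[[1, 0.08, 0, -0.02, 0], [1, 0.06, -0.01, -0.02, 0], [1, 0, 0, 0, 0], [1, 0, 0, 0, 0]]])

```text
t: 2.08
eef_pos: [0.4484, 0.1902, 0.2795]
orientation: [-1.572, 0.202, -0.189]
force: [-0.7, 0.7, -0.7]
opening: -0.0002
```

```bash
python3 - <<'E'
from bench import arm
from h import *
plan(arm,(.4516,.185,.054))
E
```

```text
t 2.075 pos [0.4484 0.1902 0.2795] open -0.00023018032703531744 F [-0.7  0.7 -0.7]
tool axes (cols) [[0.969, -0.01, 0.246], [-0.246, -0.008, 0.969], [-0.007, -1.0, -0.011]]
to go, tool axes, units of 400mm: [ 0.015   0.5636 -0.0047] joints [ 0.403  0.215  0.033  1.4   -0.004  0.652]
```

play_rows(deltas=[[[1, 0.015, 0.08, -0.005, 0], [1, 0, 0.1, 0, 0], [1, 0, 0.1, 0, 0], [1, 0, 0.1, 0, 0], [1, 0, 0.08, 0, 0], [1, 0, 0.04, 0, 0], [1, 0, 0, 0, 0]]])

```text
t: 2.95
eef_pos: [0.445, 0.1919, 0.0753]
orientation: [-1.57, 0.192, -0.179]
force: [0.4, -0.2, -0.0]
opening: 0.0003
```

```bash
python3 - <<'E'
from bench import arm
from h import *
plan(arm,(.4516,.185,.054))
E
```

```text
t 2.95 pos [0.445  0.1919 0.0753] open 0.0002886479264735634 F [ 0.4 -0.2 -0. ]
tool axes (cols) [[0.972, -0.01, 0.234], [-0.234, -0.006, 0.972], [-0.008, -1.0, -0.008]]
to go, tool axes, units of 400mm: [ 0.0206  0.0531 -0.0126] joints [ 0.408  0.379 -0.314  0.889 -0.001  0.644]
```

play_rows(deltas=[[[1, 0.021, 0.01, -0.013, 0], [1, 0, 0.02, 0, 0], [1, 0, 0.02, 0, 0], [1, 0, 0, 0, 0]]])

```text
t: 3.45
eef_pos: [0.4534, 0.1857, 0.0565]
orientation: [-1.567, 0.188, -0.181]
force: [-0.1, 0.6, -0.7]
opening: -0.0002
```

```bash
python3 - <<'E'
from bench import arm
from h import *
plan(arm,(.4516,.185,.054))
import cv2
f=arm.grab_frame("scene"); cv2.imwrite("pics/s2.png",cv2.resize(cv2.convertScaleAbs(f["color"][90:190,130:260,::-1],alpha=1.6),None,fx=5,fy=5,interpolation=cv2.INTER_CUBIC))
E
```

```text
t 3.45 pos [0.4534 0.1857 0.0565] open -0.00015421114276616257 F [-0.1  0.6 -0.7]
tool axes (cols) [[0.973, -0.005, 0.233], [-0.233, -0.004, 0.973], [-0.004, -1.0, -0.005]]
to go, tool axes, units of 400mm: [-0.0038  0.0063 -0.0028] joints [ 0.39   0.41  -0.325  0.841 -0.001  0.625]
```

View pics/s2.png

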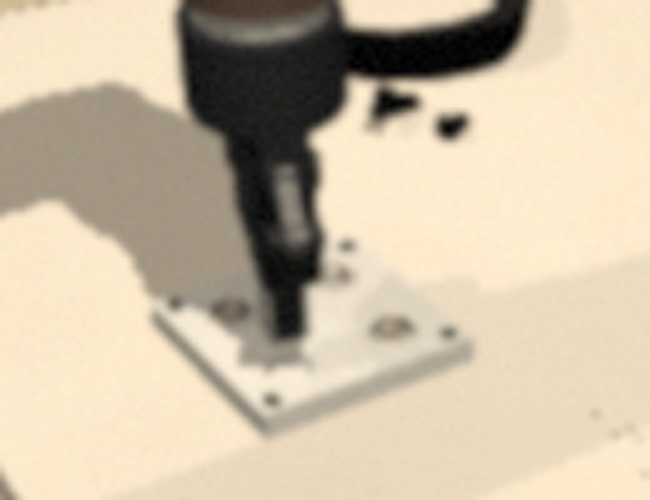

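The scene view shows the fingertips just above the empty seat at crop (285,338), with the plate untouched. I'll make a 2 mm trim, then hold.

play_rows(deltas=[[[1, -0.004, 0.006, -0.003, 0], [1, 0, 0, 0, 0], [1, 0, 0, 0, 0], [1, 0, 0, 0, 0]]])

```text
t: 4.0
eef_pos: [0.452, 0.1852, 0.0548]
orientation: [-1.566, 0.187, -0.182]
force: [-0.3, 0.1, 0.6]
opening: -0.0002
```

play_rows(deltas=[[[1, 0, 0, 0, 0], [1, 0, 0, 0, 0], [1, 0, 0, 0, 0], [1, 0, 0, 0, 0], [1, 0, 0, 0, 0], [1, 0, 0, 0, 0], [1, 0, 0, 0, 0], [1, 0, 0, 0, 0], [1, 0, 0, 0, 0], [1, 0, 0, 0, 0], [1, 0, 0, 0, 0], [1, 0, 0, 0, 0], [1, 0, 0, 0, 0], [1, 0, 0, 0, 0], [1, 0, 0, 0, 0], [1, 0, 0, 0, 0], [1, 0, 0, 0, 0], [1, 0, 0, 0, 0], [1, 0, 0, 0, 0], [1, 0, 0, 0, 0]]])

```text
t: 6.5
eef_pos: [0.4521, 0.1852, 0.055]
orientation: [-1.566, 0.187, -0.182]
force: [0.8, 0.1, -0.1]
opening: -0.0002
```

play_rows(deltas=[[[1, 0, 0, 0, 0], [1, 0, 0, 0, 0], [1, 0, 0, 0, 0], [1, 0, -0.08, 0, 0], [1, 0, -0.1, 0, 0], [1, 0, -0.1, 0, 0], [1, 0, -0.1, 0, 0], [1, 0, -0.1, 0, 0], [1, 0, -0.1, 0, 0], [1, 0, -0.08, 0, 0], [1, 0, -0.03, 0, 0], [1, 0, 0, 0, 0], [1, 0, 0, 0, 0]]])

```text
t: 8.12
eef_pos: [0.4514, 0.1854, 0.3365]
orientation: [-1.569, 0.191, -0.178]
force: [0.1, 0.6, -0.9]
opening: 0.0002
```

```bash
python3 - <<'E'
from bench import arm
from h import *
plan(arm,(.4478,-.0782,.29))
E
```

```text
t 8.125 pos [0.4514 0.1854 0.3365] open 0.0002294629383138654 F [ 0.1  0.6 -0.9]
tool axes (cols) [[0.973, -0.009, 0.233], [-0.233, -0.005, 0.973], [-0.008, -1.0, -0.007]]
to go, tool axes, units of 400mm: [ 0.1454  0.1198 -0.6423] joints [ 3.910e-01  2.050e-01  1.660e-01  1.542e+00 -1.000e-03  6.250e-01]
```

play_rows(deltas=[[[1, 0.01, 0, -0.05, 0], [1, 0.02, 0, -0.09, 0], [1, 0.02, 0, -0.09, 0], [1, 0.02, 0, -0.09, 0], [1, 0.02, 0, -0.09, 0], [1, 0.02, 0, -0.09, 0], [1, 0.02, 0, -0.08, 0], [1, 0.015, 0, -0.06, 0], [1, 0, 0, 0, 0], [1, 0, 0, 0, 0]]])

```text
t: 9.38
eef_pos: [0.4422, -0.0842, 0.3214]
orientation: [-1.573, 0.214, -0.152]
force: [-0.2, 1.8, 0.1]
opening: 0.0003
```

```bash
python3 - <<'E'
from bench import arm
from h import *
import cv2
plan(arm,(.4478,-.0782,.29))
f=arm.grab_frame("scene"); cv2.imwrite("pics/s3.png",f["color"][:,:,::-1])
E
```

```text
t 9.375 pos [ 0.4422 -0.0842  0.3214] open 0.0002782813815561697 F [-0.2  1.8  0.1]
tool axes (cols) [[0.972, -0.04, 0.23], [-0.231, -0.006, 0.973], [-0.038, -0.999, -0.015]]
to go, tool axes, units of 400mm: [0.013  0.0777 0.0189] joints [-0.18   0.151  0.06   1.519 -0.013  0.053]
```

View pics/s3.png

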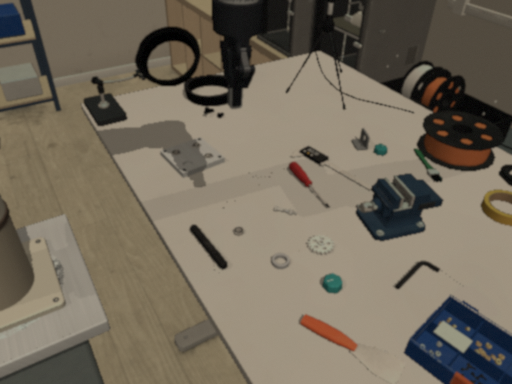

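The bearing is still at (238,231), and the hand is high and nearly above it. Descending in two stages.

play_rows(deltas=[[[1, 0.014, 0.04, 0.018, 0], [1, 0.005, 0.1, 0, 0], [1, 0.005, 0.1, 0, 0], [1, 0.005, 0.1, 0, 0], [1, 0.005, 0.1, 0, 0], [1, 0.005, 0.07, 0, 0], [1, 0, 0.02, 0, 0], [1, 0, 0, 0, 0]]])

```text
t: 10.42
eef_pos: [0.4523, -0.0735, 0.1034]
orientation: [-1.573, 0.2, -0.143]
force: [0.2, 0.1, 0.9]
opening: -0.0005
```

```bash
python3 - <<'E'
from bench import arm
from h import *
plan(arm,(.4485,-.078,.047))
E
```

```text
t 10.425 pos [ 0.4523 -0.0735  0.1034] open -0.00046076365856334583 F [0.2 0.1 0.9]
tool axes (cols) [[0.976, -0.037, 0.216], [-0.217, -0.005, 0.976], [-0.035, -0.999, -0.013]]
to go, tool axes, units of 400mm: [-0.002   0.1412 -0.0113] joints [-0.154  0.315 -0.324  0.968 -0.011  0.064]
```

play_rows(deltas=[[[1, -0.002, 0.02, -0.011, 0], [1, 0, 0.04, 0, 0], [1, 0, 0.04, 0, 0], [1, 0, 0.02, 0, 0], [1, 0, 0, 0, 0]]])

```text
t: 11.05
eef_pos: [0.4531, -0.0791, 0.0586]
orientation: [-1.574, 0.191, -0.152]
force: [-1.1, -0.4, 0.7]
opening: -0.0002
```

```bash
python3 - <<'E'
from bench import arm
from h import *
import cv2
plan(arm,(.4485,-.078,.047))
f=arm.grab_frame("scene"); cv2.imwrite("pics/s4.png",cv2.resize(cv2.convertScaleAbs(f["color"][170:270,180:310,::-1],alpha=1.6),None,fx=5,fy=5,interpolation=cv2.INTER_CUBIC))
E
```

```text
t 11.05 pos [ 0.4531 -0.0791  0.0586] open -0.00022458012385258278 F [-1.1 -0.4  0.7]
tool axes (cols) [[0.976, -0.026, 0.216], [-0.216, -0.007, 0.976], [-0.024, -1.0, -0.013]]
to go, tool axes, units of 400mm: [-0.0112  0.0292  0.0006] joints [-0.166  0.37  -0.384  0.841 -0.012  0.052]
```

View pics/s4.png

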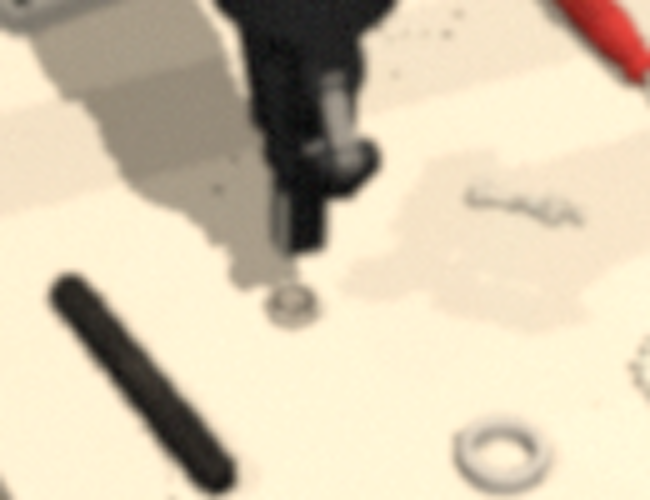

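The fingertips at crop (298,250) are just above and slightly behind the spare at (292,305), which has not moved. Going down the last 11 mm with a 4.5 mm correction.

play_rows(deltas=[[[1, -0.011, 0.01, 0, 0], [1, 0, 0.016, 0, 0], [1, 0, 0, 0, 0], [1, 0, 0, 0, 0]]])

```text
t: 11.6
eef_pos: [0.4496, -0.0784, 0.0492]
orientation: [-1.574, 0.188, -0.154]
force: [-0.4, 0.6, 0.3]
opening: 0.0
```

```bash
python3 - <<'E'
from bench import arm
from h import *
plan(arm,(.4483,-.078,.047))
E
```

```text
t 11.6 pos [ 0.4496 -0.0784  0.0492] open 3.581998760788863e-05 F [-0.4  0.6  0.3]
tool axes (cols) [[0.976, -0.023, 0.216], [-0.216, -0.008, 0.976], [-0.02, -1.0, -0.013]]
to go, tool axes, units of 400mm: [-0.0032  0.0055  0.0003] joints [-0.166  0.376 -0.407  0.809 -0.012  0.052]
```

play_rows(deltas=[[[1, -0.003, 0.005, 0, 0], [1, 0, 0, 0, 0], [1, 0, 0, 0, 0], [1, 0, 0, 0, 0], [1, 0, 0, 0, 0], [1, 0, 0, 0, 0], [1, 0, 0, 0, 0], [1, 0, 0, 0, 0], [1, 0, 0, 0, 0], [1, 0, 0, 0, 0], [1, 0, 0, 0, 0], [1, 0, 0, 0, 0], [1, 0, 0, 0, 0], [1, 0, 0, 0, 0], [1, 0, 0, 0, 0], [1, 0, 0, 0, 0], [1, 0, 0, 0, 0], [1, 0, 0, 0, 0], [1, 0, 0, 0, 0], [1, 0, 0, 0, 0]]])

```text
t: 14.1
eef_pos: [0.4486, -0.0781, 0.0473]
orientation: [-1.574, 0.188, -0.155]
force: [0.9, -0.3, 0.2]
opening: 0.0002
```

```bash
python3 - <<'E'
from bench import arm
from h import *
import cv2
plan(arm,(.4483,-.078,.047))
f=arm.grab_frame("scene"); cv2.imwrite("pics/s5.png",cv2.resize(cv2.convertScaleAbs(f["color"][170:270,180:310,::-1],alpha=1.6),None,fx=5,fy=5,interpolation=cv2.INTER_CUBIC))
E
```

```text
t 14.1 pos [ 0.4486 -0.0781  0.0473] open 0.00018737714318002073 F [ 0.9 -0.3  0.2]
tool axes (cols) [[0.976, -0.022, 0.216], [-0.216, -0.008, 0.976], [-0.02, -1.0, -0.013]]
to go, tool axes, units of 400mm: [-0.0008  0.0008  0.0002] joints [-0.165  0.377 -0.412  0.802 -0.012  0.052]
```

View pics/s5.png

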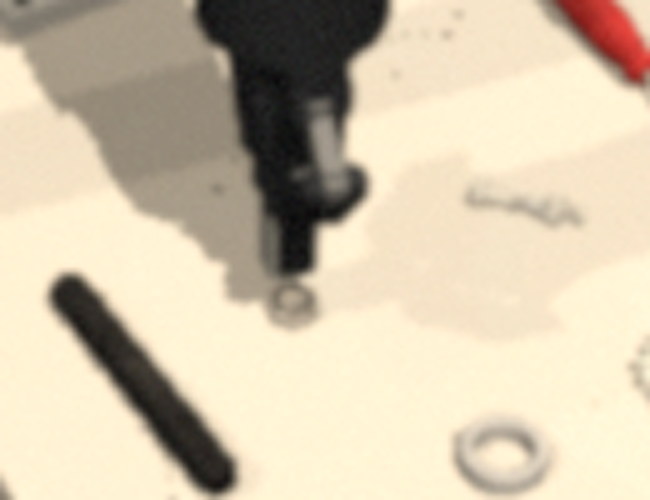

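The tips at crop (290,272) sit directly above the bearing at (292,302), which has not moved. The 5.6 px gap matches 15 mm. I'll hold a little longer, then hand in.

play_rows(deltas=[[[1, 0, 0, 0, 0], [1, 0, 0, 0, 0], [1, 0, 0, 0, 0], [1, 0, 0, 0, 0]]])

```text
t: 14.65
eef_pos: [0.4486, -0.0782, 0.0473]
orientation: [-1.574, 0.188, -0.155]
force: [0.8, 0.4, 0.2]
opening: 0.0002
```

```bash
python3 -c "
from bench import arm
print(arm.state()['eef_pos'],arm.sign_off())"
```

```text
the job is handed in; nothing more can be done
[ 0.44859631 -0.07816287  0.04732119] None
```

The job is done and handed in at about 14.7 s. The shut fingertips pointed at the empty seat, then at the spare bearing, and finished still pointing at the bearing.

- **Empty seat:** it lies at (0.452, 0.185). The hand held about 16 mm above its mouth for about 2.9 s, within about 1 mm of the measured centre.
- **Travel:** I raised the tips to about 0.30–0.31 m and crossed high.
- **Spare bearing:** it lies at (0.448, −0.078). The hand held about 15 mm above its top for over 2.5 s.

**Last checks:**
- The tip-to-bearing gap in the camera view matched 15 mm.
- The bearing had not moved.
- The force readings I took stayed at noise level, under 2 N.

**Disagreements:**
- The two cameras differed by about 5 mm in y for the spare. I used the top view, because the scene view is biased by the bearing's visible side.
- The hand ended about 1.3° off vertical. I could not correct that through this interface, but I allowed for it in the tip position.

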